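Pack the enamelled trinket pots in their gift boxes

ROBOT

A 6-joint arm with a two-finger parallel gripper is mounted at the origin on the work surface. World frame = base frame: x ahead of the robot, y to its left, z up, the work surface at z = 0. Lengths are in m, angles in degrees, forces in N, time in s.
With the tool pointing down it reaches from about 0.25 to 0.725 m from the base axis. Payload 9.7 kg.
Tool frame: the origin (TCP) lies midway between the tips of the shut fingers; the grasp point (between the pads) lies 19 mm behind it (bot.hold_point_z is the distance from the TCP to the grasp point, in m); z points along the fingers, y is the line along which they close (so a half turn about z gives the same grasp; the last joint's range is limited). The gripper opens to 85 mm and grips with 20 to 120 N. Pads are 22 mm wide; open, the fingers measure 114 mm over their backs; the gripper's body (76 mm by 85 mm) begins 54 mm behind the grasp point. The pads swing forward as they close: fully open they stand 13 mm farther back than shut.
Start: joints at [67.437, 4.979, 10.078, 95.1, 0, 90], TCP at [0.211, 0.508, 0.231] pointing down, gripper open.
Joint ranges: [-179.16, 179.16], [-48.56, 103.87], [-65.8, 70.77], [-126.05, 130.52], [-82.76, 87.17], [-180, 180]. Speed limits (degrees/s): [127.2, 127.2, 147.25, 180, 180, 180].

INTERFACE

Orientations are given as [roll, pitch, yaw] about the fixed x, y, z axes, in that order (R = Rz(yaw) Ry(pitch) Rx(roll)).
In Python, from workcell import bot gives the robot as it stands.
- The arm moves only by the tool play_rows, never from a script. Its argument "steps" is a list that holds one entry, the list of rows, each a list of 4 numbers: the shift along the tool's x, y, z in m, then the turn about the tool's z in rad. In form: [[[tx, ty, tz, yaw], ...]]. A call has exactly 5 rows; each row shifts and turns the commanded pose from where the row before left it, along the tool's axes as they then stand; what a row does not reach is not made up. A row lasts 1/12 s, in which the tool goes at most 41.7 mm and 7.16 degrees, less where a joint would pass 70% of its speed; a pose out of reach is approached as far as the arm can. A call is refused whole if a number of a shift passes 0.0417 or a number of a turn 0.125, either way. A call with a gripper value outside its range is refused whole. "gripper" is the finger opening in m, from 0 to 0.0854, set as the call begins (left out, the last holds). The fingers move at their own pace and stop on an object; "squeeze" is the grip in N (left out, the last holds). Time passes only in rows, so rows that do not move let the fingers close, or fill a call up. It gives the time, the measured TCP pose, the force, the opening and the grip force at its end, in the units of the state.
- bot.get_obs(): the state, without advancing time (a new reading comes with each control period).
- bot.camera(name): name is "scene" or "side" or "wrist"; returns a dict with "img" (420x560x3 uint8, blue, green, red), "vfov" (degrees; the focal length in pixels is half the picture's height over the tangent of half this angle, whatever the lens; pixels are square), "cx", "cy" (the principal point, pixels), "xyz" and "attitude" of the camera in the world. Camera axes: x right, y down, z forward; pixel columns grow to the right and rows downward; lengths in m; the calibration is good to about 2 mm. The wrist camera is an equidistant fisheye: a pixel r from the principal point sees the ray r / f radians off the axis. A picture is of the moment at which its call begins. There is no depth.
- bot.job_done(): hands the job in; it is judged then, once.
The state is a dict: "time": time; "q": joint angles; "qd": joint speeds; "joint_efforts": joint torques, N m; "ee_pos": TCP position; "tcp_rot": TCP orientation; "wrist_force": force on the tool from outside, world axes, zero at the start; "torque": the same for the moment, N m; "opening": finger opening in m; "grasp_force": force on a finger pad.
Only numpy, scipy, OpenCV 4.12 (cv2) and the standard library are available. Lean on these libraries where they do the work, as an engineer would, in place of code of your own. Each camera call takes 0.05 s, during which the arm holds its last target. There are 200 camera calls.

TASK

The four finished trinket pots are ready to be packed: stand each one upright in the cream-lined gift-box base made for its shape (round, square, six-sided, oblong), flat on the lining and with its sides in line with the walls. Set them down gently rather than letting them drop, leave the bases flat on the table, and do not shift or tip the two open pots of beads standing among them.

Things in the scene. Friction and masses are not known exactly. Their poses are not given: they have to be found in the camera images.
- pot_round: red round enamelled trinket pot with gold lines, a closed solid cylinder 54 mm across, 40 mm tall, 110 g; z is up (its yaw means nothing). Stands upright and loose on the table at any yaw; origin at the centre of its underside.
- pot_square: dark blue square enamelled trinket pot with gold lines, a closed solid block 50 x 50 mm, 40 mm tall, 120 g; x and y run square to its sides, z is up. Stands upright and loose on the table at any yaw; origin at the centre of its underside.
- pot_hex: teal green six-sided enamelled trinket pot with gold lines, a closed solid hexagonal prism 52 mm across flats (60 mm across corners), 40 mm tall, 110 g; its x axis runs square to two opposite flats (the other flats face 60 and 120 degrees from x; corners lie at 30, 90 and 150 degrees), z is up. Stands upright and loose on the table at any yaw; origin at the centre of its underside.
- pot_oblong: black oblong enamelled trinket pot with gold lines, a closed solid block 76 mm long along x, 42 mm wide along y, 40 mm tall, 130 g; z is up. Stands upright and loose on the table at any yaw; origin at the centre of its underside.
- base_round: open gift-box base, dark wooden walls, cream lining: the round one, 78 mm across outside, recess 70 mm across. Walls 4 mm thick, 14 mm high; lining top 5 mm above the underside. 150 g, loose on the table, yaw up to 0.7 rad; origin at the centre of its underside, z up. Grip the pot with fingertips 15 mm or more above its underside, to stay clear of the walls.
- base_square: open gift-box base, dark wooden walls, cream lining: the square one, 74 x 74 mm outside, recess 66 x 66 mm; x and y run square to its walls. Walls 4 mm thick, 14 mm high; lining top 5 mm above the underside. 150 g, loose on the table, yaw up to 0.7 rad; origin at the centre of its underside, z up. Grip the pot with fingertips 15 mm or more above its underside, to stay clear of the walls.
- base_hex: open gift-box base, dark wooden walls, cream lining: the six-sided one, 76 mm across flats outside, recess 68 mm across flats; x runs square to two opposite walls, the others face 60 and 120 degrees from it. Walls 4 mm thick, 14 mm high; lining top 5 mm above the underside. 150 g, loose on the table, yaw up to 0.7 rad; origin at the centre of its underside, z up. Grip the pot with fingertips 15 mm or more above its underside, to stay clear of the walls.
- base_oblong: open gift-box base, dark wooden walls, cream lining: the oblong one, 100 mm along x and 66 mm along y outside, recess 92 x 58 mm. Walls 4 mm thick, 14 mm high; lining top 5 mm above the underside. 150 g, loose on the table, yaw up to 0.7 rad; origin at the centre of its underside, z up. Grip the pot with fingertips 15 mm or more above its underside, to stay clear of the walls.
- beads_pink: small open white pot of pink beads, 38 mm across, about 24 mm tall with the beads, 60 g, standing loose among the other things, not to be disturbed; origin at the centre of its underside, z up. (A yellow tape roll, 42 mm across, 15 mm high, lies among the things too; taller equipment stands only at the far edge and sides. Dark, unlined box lids at the far edge are not needed.)
- beads_gold: small open white pot of gold beads, the same size and shape as the pink one, not to be disturbed; origin at the centre of its underside, z up.

How it is judged (in metres and radians):
At the end, for the whole second after the job is handed in: Each trinket pot stands on the lining of the base of its own shape: centre within 12 mm, underside 2 to 8 mm above the base's, upright within 0.1 rad, sides in line within 0.25 rad (any way round that fits); the bases lie flat on the table (0.05 rad); all at rest (horizontal distance between pot_round and base_round below 0.012 m and z of pot_round in the frame of base_round between 0.002 and 0.008 m and angle between each of pot_round, pot_square, pot_hex, pot_oblong's own z axis and vertical below 0.1 rad and angle between each of base_round, base_square, base_hex, base_oblong's own z axis and vertical below 0.05 rad and height (world z) of each of base_round, base_square, base_hex, base_oblong below 0.005 m and linear speed of each of pot_round, base_round, pot_square, base_square, pot_hex, base_hex, pot_oblong, base_oblong below 0.02 m/s and angular speed of each of pot_round, pot_square, pot_hex, pot_oblong below 0.2 rad/s and horizontal distance between pot_square and base_square below 0.012 m and z of pot_square in the frame of base_square between 0.002 and 0.008 m and (angle between the x axis of pot_square and the x axis of base_square, either way round below 0.25 rad or angle between the x axis of pot_square and the x axis of base_square, either way round above 1.3208 rad) and horizontal distance between pot_hex and base_hex below 0.012 m and z of pot_hex in the frame of base_hex between 0.002 and 0.008 m and (angle between the x axis of pot_hex and the x axis of base_hex, either way round below 0.25 rad or angle between the x axis of pot_hex and the x axis of base_hex, either way round between 0.7972 and 1.2972 rad) and horizontal distance between pot_oblong and base_oblong below 0.012 m and z of pot_oblong in the frame of base_oblong between 0.002 and 0.008 m and angle between the x axis of pot_oblong and the x axis of base_oblong, either way round below 0.25 rad); the robot touches nothing.
It fails at once if a bead pot is shifted by more than 30 mm or tipped (distance of any of beads_pink, beads_gold from where it was at the start of the episode above 0.03 m or angle between any of beads_pink, beads_gold's own z axis and vertical above 0.3 rad).
It fails at once if a trinket pot is let go in the air, its underside more than 40 mm above the table ((height (world z) of pot_round above 0.04 m and contact force between the fingers and pot_round below 0.05 N) or (height (world z) of pot_square above 0.04 m and contact force between the fingers and pot_square below 0.05 N) or (height (world z) of pot_hex above 0.04 m and contact force between the fingers and pot_hex below 0.05 N) or (height (world z) of pot_oblong above 0.04 m and contact force between the fingers and pot_oblong below 0.05 N)).
It also fails if it takes over 115 s, if anything falls off the work surface, if the arm or the gripper's body presses on something with over 40 N, if the wrist force passes 120 N, or if a joint passes its speed limit or range.

## Working session

There is one attempt and no reset: what is moved stays moved. The work goes in short steps, Python scripts to look and compute and a tool call to move; the robot and the scene stay as the last step left them, time stands still between calls to the robot, and variables do not carry over. Pictures are saved under pics/ and viewed, at most 14 in all, crops included, and the job is handed in when it is done.

Besides the shell and the picture viewer there is one more tool, called as name([rows], argument=value, ...), one row to a line, values as JSON. play_rows: Moves the arm, as the interface text tells. Its arguments: {"type":"object","properties":{"steps":{"type":"array","items":{"type":"array","items":{"type":"array","items":{"type":"number"}}}},"gripper":{"type":"number"},"squeeze":{"type":"number"}},"required":["steps"]}

```bash
ls; mkdir -p pics; python3 - <<'E'
from workcell import bot
import cv2
o=bot.get_obs();print(o['time'],o['ee_pos'],o['tcp_rot'],o['opening'],bot.hold_point_z)
for n in ("scene","side","wrist"):
    c=bot.camera(n);cv2.imwrite(f"pics/{n}0.png",c["img"]);print(n,c["vfov"],c["cx"],c["cy"],c["xyz"],c["attitude"])
E
```

```text
pics
0.0 [0.21093552 0.50767229 0.23057441] [-1.79920745e+02 -1.32142474e-03  1.57437371e+02] 0.08536806533540237 0.0187
scene 51.5227239637038 279.14237860194964 211.54735224865797 [ 1.08241547 -0.3070784   0.83212942] [-142.87066987    0.62774241   59.86505284]
side 43.060232014989026 289.12148478666364 197.75300924239335 [ 0.31344084 -0.71515489  0.77273329] [-134.27882271   -0.77749496  -17.11485413]
wrist 65.70646984690485 277.50645554699946 209.8896606503825 [0.13636242 0.54064092 0.37342385] [1.61736075e+02 4.62186347e-02 6.73644186e+01]
```

View pics/scene0.png

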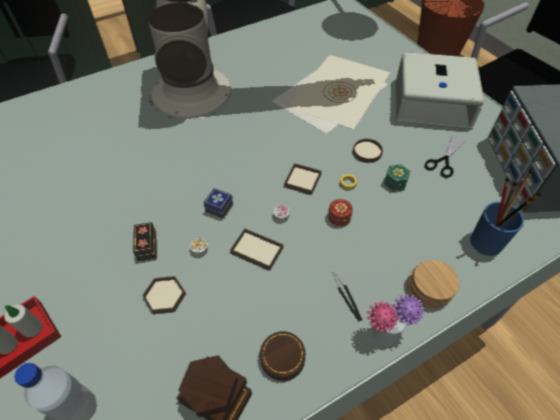

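View pics/side0.png

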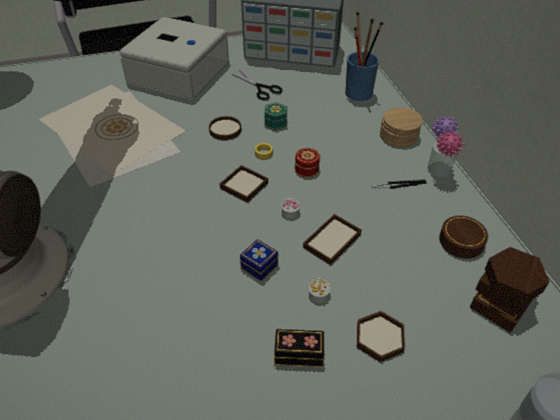

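View pics/wrist0.png

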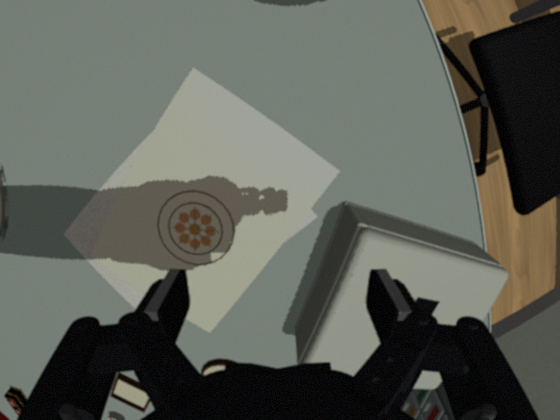

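The scene view shows the pots at: red (340,211), teal (397,177), blue (218,202), black (145,240). The bases are round (368,150), square (303,178), oblong (257,249) and hex (164,294), with the beads at (281,212) and (199,246). In the side view the pots are red (307,161), teal (275,115), blue (259,258), black (300,347), and the bases are round (225,127), square (244,182), oblong (332,239), hex (380,335). The wrist view looks away from the work area.

```bash
cat > h.py <<'E'
import cv2, numpy as np
from scipy.spatial.transform import Rotation as R
def rays(c,px,fish=False):
    px=np.asarray(px,float).reshape(-1,2); f=210/np.tan(np.radians(c["vfov"])/2)
    d=(px-[c["cx"],c["cy"]])/f
    if fish:
        r=np.linalg.norm(d,axis=1,keepdims=True)+1e-12; d=np.c_[d/r*np.sin(r),np.cos(r)]
    else: d=np.c_[d,np.ones(len(d))]
    return d@R.from_euler("xyz",c["attitude"],degrees=True).as_matrix().T
def cast(c,px,z,fish=False):
    d=rays(c,px,fish); p=np.array(c["xyz"]); return (p+d*((z-p[2])/d[:,2:3]))[:,:2]
def proj(c,P,fish=False):
    f=210/np.tan(np.radians(c["vfov"])/2)
    v=(np.atleast_2d(P)-c["xyz"])@R.from_euler("xyz",c["attitude"],degrees=True).as_matrix()
    q=v[:,:2]/v[:,2:3]
    if fish:
        r=np.linalg.norm(v[:,:2],axis=1,keepdims=True)+1e-12; q=v[:,:2]/r*np.arctan2(r,v[:,2:3])
    return q*f+[c["cx"],c["cy"]]
def blob(img,seed,rad,tc=12,tl=45,K=4):
    """outer contour of the thing near seed, differing from the table colour"""
    x0,y0=int(seed[0]-rad),int(seed[1]-rad); x0=max(x0,0);y0=max(y0,0)
    s=img[y0:y0+2*rad,x0:x0+2*rad]; s=cv2.resize(s,None,fx=K,fy=K,interpolation=cv2.INTER_CUBIC)
    lab=cv2.cvtColor(s,cv2.COLOR_BGR2LAB).astype(float)
    bd=np.concatenate([lab[:K*2].reshape(-1,3),lab[-K*2:].reshape(-1,3),lab[:,:K*2].reshape(-1,3),lab[:,-K*2:].reshape(-1,3)])
    t=np.median(bd,0); d=lab-t
    m=((np.hypot(d[...,1],d[...,2])>tc)|(d[...,0]<-tl)|(d[...,0]>25)).astype(np.uint8)
    m=cv2.morphologyEx(m,cv2.MORPH_OPEN,np.ones((5,5))); m=cv2.morphologyEx(m,cv2.MORPH_CLOSE,np.ones((9,9)))
    cs,_=cv2.findContours(m,cv2.RETR_EXTERNAL,cv2.CHAIN_APPROX_NONE)
    ctr=np.array([(seed[0]-x0)*K,(seed[1]-y0)*K],float)
    cs=[k for k in cs if cv2.contourArea(k)>30*K*K]
    k=min(cs,key=lambda k:-cv2.pointPolygonTest(k,tuple(ctr),True))
    return (cv2.convexHull(k)[:,0].astype(float)+.5)/K-.5+[x0,y0]
TH=np.radians(np.arange(0,360,1.0)); N=np.c_[np.cos(TH),np.sin(TH)]
def support(c,hull,h,fish=False):
    """support function of a prism's footprint from its silhouette"""
    lo,hi=cast(c,hull,0,fish),cast(c,hull,h,fish); p=np.array(c["xyz"])[:2]
    mid=(lo.mean(0)+hi.mean(0))/2
    a=lo@N.T; b=hi@N.T; ia,ib=a.argmax(0),b.argmax(0)
    away=((hi[ib]-p)*N).sum(1)>0
    return np.where(away,b.max(0),a.max(0))
def fit(S,fold):
    w=S+np.roll(S,-180)
    if fold==0:
        a=0; ang=range(0,180)
    else:
        per=360//fold if fold!=2 else 180   # fold: 4 square, 6 hex, 2 oblong (normal y = short way)
        n=180//per
        cost=[sum(w[(t+per*k)%360] for k in range(n)) + (w[(t+90)%360] if fold==2 else 0) for t in range(per)]
        cost=np.array(cost)
        if fold==2: cost=cost+ (w[:180]*3)
        a=int(cost.argmin()); near=[t for t in range(per) if cost[t]<cost.min()+.0012*n]
        z=np.exp(1j*np.radians(near)*2*180/per); a=int(round(np.degrees(np.angle(z.mean()))*per/360))%per
        ang=[(a+per*k)%360 for k in range(n)]+([(a+90)%360] if fold==2 else [])
    A=np.array([N[t] for t in ang]); b=np.array([(S[t]-S[(t+180)%360])/2 for t in ang])
    ctr=np.linalg.lstsq(A,b,rcond=None)[0]
    return ctr,((a-90) if fold==2 else a),[round(1000*w[t%360],1) for t in (ang if fold else [0,45,90,135])]
T={"pot_round":(.04,0),"pot_square":(.04,4),"pot_hex":(.04,6),"pot_oblong":(.04,2),
 "base_round":(.014,0),"base_square":(.014,4),"base_hex":(.014,6),"base_oblong":(.014,2),"beads_pink":(.024,0),"beads_gold":(.024,0),"tape":(.015,0)}
E
cat > m0.py <<'E'
from h import *; from workcell import bot
sd={"scene":dict(pot_round=(340,211),pot_square=(218,202),pot_hex=(397,177),pot_oblong=(145,240),base_round=(368,150),base_square=(303,178),base_hex=(164,294),base_oblong=(257,249),beads_pink=(281,212),beads_gold=(199,246),tape=(348,181)),
"side":dict(pot_round=(307,161),pot_square=(259,258),pot_hex=(275,115),pot_oblong=(300,347),base_round=(225,127),base_square=(244,182),base_hex=(380,335),base_oblong=(332,239),beads_pink=(290,208),beads_gold=(319,290),tape=(263,150))}
for v in sd:
    c=bot.camera(v); im=cv2.resize(c["img"],None,fx=2,fy=2)
    for k,s in sd[v].items():
        try:
            hl=blob(c["img"],s,40 if k[:2]=='ba' else 28)
            ct,a,w=fit(support(c,hl,T[k][0]),T[k][1]); print(v,k,ct.round(4),a,w)
            cv2.polylines(im,[np.int32(hl*2+.5)],True,(0,255,0),1)
        except Exception as e: print(v,k,e)
    o=(200,200) if v=="scene" else (360,180)
    cv2.imwrite(f"pics/{v}_ov.png",im[o[1]:o[1]+600,o[0]:o[0]+680])
E
python3 m0.py
```

```text
scene pot_round [0.6215 0.1103] 0 [np.float64(53.1), np.float64(56.5), np.float64(61.6), np.float64(59.5)]
scene pot_square [ 0.4533 -0.1215] 36 [np.float64(49.6), np.float64(55.9)]
scene pot_hex [0.6042 0.2924] 37 [np.float64(55.2), np.float64(60.1), np.float64(54.0)]
scene pot_oblong [ 0.4675 -0.3068] -19 [np.float64(42.7), np.float64(77.9)]
scene base_round [0.48   0.3017] 0 [np.float64(77.3), np.float64(78.7), np.float64(79.9), np.float64(78.2)]
scene base_square [0.4775 0.101 ] 38 [np.float64(74.9), np.float64(77.0)]
scene base_hex [ 0.6027 -0.3179] 36 [np.float64(76.4), np.float64(78.9), np.float64(77.4)]
scene base_oblong [ 0.602  -0.0977] 33 [np.float64(68.7), np.float64(100.7)]
scene beads_pink [ 0.5489 -0.005 ] 0 [np.float64(33.2), np.float64(32.5), np.float64(38.7), np.float64(35.9)]
scene beads_gold [ 0.5373 -0.2094] 0 [np.float64(32.1), np.float64(29.2), np.float64(38.9), np.float64(36.8)]
scene tape [0.5439 0.1933] 0 [np.float64(41.6), np.float64(43.3), np.float64(44.4), np.float64(44.3)]
side pot_round [0.6199 0.111 ] 0 [np.float64(52.9), np.float64(58.5), np.float64(6
[... 220 characters left out ...]
20 [np.float64(49.3), np.float64(76.5)]
side base_round [0.4778 0.3028] 0 [np.float64(75.8), np.float64(76.7), np.float64(77.7), np.float64(76.6)]
side base_square [0.4755 0.1012] 38 [np.float64(75.4), np.float64(76.5)]
side base_hex [ 0.602  -0.3184] 36 [np.float64(77.3), np.float64(79.3), np.float64(75.8)]
side base_oblong [ 0.6007 -0.0981] 33 [np.float64(68.2), np.float64(101.7)]
side beads_pink [0.549  0.0089] 0 [np.float64(23.9), np.float64(4.6), np.float64(7.4), np.float64(20.1)]
side beads_gold [ 0.537  -0.1998] 0 [np.float64(22.4), np.float64(14.6), np.float64(15.8), np.float64(22.2)]
side tape [0.5434 0.1942] 0 [np.float64(40.5), np.float64(42.3), np.float64(43.1), np.float64(41.7)]
```

Both views agree within 3 mm and the sizes match. I'll hover over the hex pot first, rotating and then translating.

play_rows([
  [[0,0,0,0.124],[0,0,0,0.124],[0,0,0,0.124],[0,0,0,0.124],[0,0,0,0]],
], gripper=0.0854, squeeze=40)

```text
time: 0.67
ee_pos: [0.211, 0.5079, 0.2312]
tcp_rot: [-180.0, 0.0, 128.7]
wrist_force: [0.0, -0.1, 0.3]
opening: 0.085
grasp_force: 0.0
```

play_rows([
  [[-0.03,0.012,0,0],[-0.03,0.012,0,0],[-0.03,0.012,0,0],[-0.03,0.012,0,0],[-0.03,0.012,0,0]],
])

```text
time: 1.08
ee_pos: [0.3532, 0.4283, 0.2313]
tcp_rot: [180.0, -0.0, 129.3]
wrist_force: [-0.5, 0.6, 0.7]
opening: 0.0856
grasp_force: 0.0
```

play_rows([
  [[-0.03,0.012,0,0],[-0.03,0.012,0,0],[-0.03,0.012,0,0],[-0.03,0.012,0.01,0],[-0.03,0.012,0.02,0]],
])

```text
time: 1.5
ee_pos: [0.4952, 0.3498, 0.2033]
tcp_rot: [179.8, 0.0, 129.3]
wrist_force: [0.8, 1.4, 0.3]
opening: 0.0854
grasp_force: 0.0
```

play_rows([
  [[-0.03,0.012,0.03,0],[-0.03,0.012,0.03,0],[-0.03,0.012,0.01,0],[-0.0246,0.0127,0,0],[0,0,0,0]],
])

```text
time: 1.92
ee_pos: [0.603, 0.2907, 0.132]
tcp_rot: [-179.9, 0.0, 129.1]
wrist_force: [0.6, 1.0, 0.7]
opening: 0.0855
grasp_force: 0.0
```

```bash
cat >> h.py <<'E'
def state(bot):
    o=bot.get_obs(); ps=o["tcp_rot"][2]
    print("t",round(o["time"],2),"tcp",np.round(o["ee_pos"],4),"yaw",round(ps,1),"q6",round(o["q"][5],1),"open",round(o["opening"],4),"grip",round(o["grasp_force"],1),"F",np.round(o["wrist_force"],1))
    return np.array(o["ee_pos"]),ps
def go(bot,x,y,z,psi=None):
    """remaining motion: tool turn first (rad), then tool shift"""
    p,ps=state(bot); q=ps if psi is None else psi
    turn=-np.radians((q-ps+180)%360-180); a=np.radians(q); d=np.array([x,y,z])-p
    print(" turn %.3f then tx %.4f ty %.4f tz %.4f"%(turn,d[0]*np.cos(a)+d[1]*np.sin(a),d[0]*np.sin(a)-d[1]*np.cos(a),-d[2]))
def look(bot,items,name=None,tc=12,tl=45,radk=1.0):
    """items: name->approx xy; measure by the wrist camera"""
    c=bot.camera("wrist"); im=c["img"].copy(); out={}
    for k,xy in items.items():
        h,fo=T[k]; s=proj(c,[*xy,h/2],True)[0]
        e=np.linalg.norm(proj(c,[xy[0]+(.052 if k[:2]=='ba' else .042),xy[1],h/2],True)[0]-s)
        try:
            hl=blob(c["img"],s,int(e*1.3*radk),tc,tl,2); ct,a,w=fit(support(c,hl,h,True),fo); out[k]=(ct,a)
            print(" ",k,ct.round(4),a,[float(x) for x in w]); cv2.polylines(im,[np.int32(hl+.5)],True,(0,255,0),1)
        except Exception as ex: print(" ",k,ex)
    if name: cv2.imwrite(f"pics/{name}.png",im)
    return out
E
python3 - <<'E'
from h import *; from workcell import bot
state(bot); look(bot,{"pot_hex":(.602,.292),"base_round":(.479,.302),"tape":(.5437,.194),"pot_round":(.621,.11)},"w1")
go(bot,.602,.292,.016,129)
E
```

```text
t 1.92 tcp [0.603  0.2907 0.132 ] yaw 129.1 q6 76.7 open 0.0855 grip 0.0 F [0.6 1.  0.7]
  pot_hex [0.6062 0.2767] 45 [95.0, 97.2, 77.5]
  base_round [0.4789 0.3046] 0 [77.4, 76.7, 76.8, 77.9]
  tape [0.525  0.2156] 0 [102.7, 116.1, 101.0, 80.3]
  pot_round [0.6327 0.1424] 0 [70.5, 56.6, 83.8, 80.3]
t 1.97 tcp [0.6015 0.292  0.133 ] yaw 129.1 q6 76.8 open 0.0853 grip 0.0 F [0.4 0.4 0.2]
 turn 0.002 then tx -0.0003 ty 0.0004 tz 0.1170
```

View pics/w1.png

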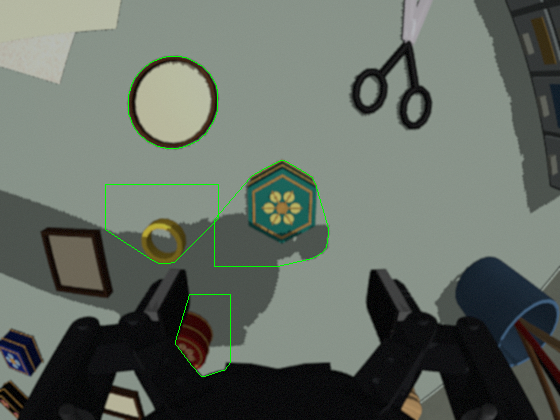

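The picture shows the hex pot's flower at (282,207), with its flats facing left and right, in line with the fingers. The shadow spoils the dark mask, so I'll remeasure by chroma only.

```bash
python3 - <<'E'
from h import *; from workcell import bot
for tc in (9,13): look(bot,{"pot_hex":(.602,.292)},tc=tc,tl=130)
c=bot.camera("wrist"); print(cast(c,[(282,207)],.04,True))
E
```

```text
pot_hex [0.6023 0.2988] 40 [51.9, 45.2, 49.8]
  pot_hex [0.6016 0.299 ] 38 [51.1, 43.9, 45.7]
[[0.59926807 0.30125727]]
```

```bash
python3 - <<'E'
from h import *; from workcell import bot
tiles=[]
for v in ("scene","side","wrist"):
    c=bot.camera(v); f=v=="wrist"; K=8 if not f else 4
    im=c["img"]; s=proj(c,[.601,.296,.02],f)[0]; r=200//K*1
    if v!="wrist" : pass
    x0,y0=int(s[0])-r,int(s[1])-r
    t=cv2.resize(im[y0:y0+2*r,x0:x0+2*r],(400,400),interpolation=cv2.INTER_CUBIC)
    for ctr,col in (((.602,.2924),(0,0,255)),((.600,.300),(255,255,0))):
        a=np.radians(39+30+60*np.arange(6)); 
        for z in (0,.04):
            P=np.c_[ctr[0]+.030*np.cos(a),ctr[1]+.030*np.sin(a),np.full(6,z)]
            cv2.polylines(t,[np.int32((proj(c,P,f)-[x0,y0]+.5)*400/(2*r))],True,col,1)
    tiles.append(cv2.resize(t,(266,266)))
cv2.imwrite("pics/cmp.png",np.hstack(tiles))
E
```

```text
(no output)
```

View pics/cmp.png

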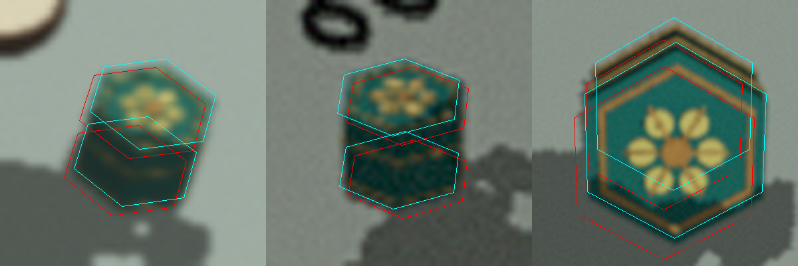

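The cyan outline, centred at (0.600, 0.300), fits all three views. The first estimate was skewed by shadow. Next I'll remeasure the other pots by chroma only, and compute the move.

```bash
python3 - <<'E'
from h import *; from workcell import bot
go(bot,.601,.299,.016,129)
import re
src=open("m0.py").read(); exec(src.split("for v in sd")[0])
for v in sd:
    c=bot.camera(v)
    for k in sd[v]:
        if k[:3]=="pot":
            for tl in (70,130):
                hl=blob(c["img"],sd[v][k],28,10,tl); ct,a,w=fit(support(c,hl,.04),T[k][1]); print(v,k,tl,ct.round(4),a,[float(x) for x in w])
E
```

```text
t 2.27 tcp [0.5994 0.2945 0.1352] yaw 129.1 q6 77.0 open 0.0855 grip 0.0 F [-0.4  0.4  0.6]
 turn 0.003 then tx 0.0025 ty 0.0041 tz 0.1192
scene pot_round 70 [0.6415 0.0932] 0 [115.2, 135.5, 116.9, 99.4]
scene pot_round 130 [0.6415 0.0932] 0 [115.2, 135.5, 116.9, 99.4]
scene pot_square 70 [ 0.452  -0.1211] 36 [48.0, 53.0]
scene pot_square 130 [ 0.4483 -0.1187] 36 [44.8, 45.0]
scene pot_hex 70 [0.6138 0.262 ] 49 [90.9, 126.0, 87.6]
scene pot_hex 130 [0.5892 0.3161] 6 [34.7, 34.0, 7.1]
scene pot_oblong 70 [ 0.4677 -0.3068] -20 [40.1, 75.0]
scene pot_oblong 130 [ 0.4635 -0.3074] -18 [35.5, 67.5]
side pot_round 70 [0.62  0.115] 0 [53.4, 55.0, 54.3, 53.0]
side pot_round 130 [0.6202 0.1149] 0 [52.4, 51.9, 51.9, 51.5]
side pot_square 70 [ 0.4506 -0.1186] 36 [49.2, 50.0]
side pot_square 130 [ 0.4507 -0.1183] 35 [48.8, 49.3]
side pot_hex 70 [0.6012 0.2966] 41 [52.2, 51.5, 52.7]
side pot_hex 130 [0.6038 0.322 ] 16 [31.2, 7.7, 21.4]
side pot_oblong 70 [ 0.4652 -0.3072] -19 [40.1, 76.1]
side pot_oblong 130 [ 0.4649 -0.3077] -20 [39.4, 74.9]
```

play_rows([
  [[0.002,0.003,0.02,0],[0,0,0.03,0],[0,0,0.03,0],[0,0,0,0],[0,0,0,0]],
])

```text
time: 2.78
ee_pos: [0.5998, 0.2969, 0.0537]
tcp_rot: [-179.8, -0.0, 129.1]
wrist_force: [0.0, 0.8, 1.5]
opening: 0.0854
grasp_force: 0.0
```

```bash
python3 - <<'E'
from h import *; from workcell import bot
go(bot,.601,.298,.016,129)
E
```

```text
t 2.78 tcp [0.5998 0.2969 0.0537] yaw 129.1 q6 77.3 open 0.0854 grip 0.0 F [0.  0.8 1.5]
 turn 0.001 then tx 0.0001 ty 0.0016 tz 0.0377
```

play_rows([
  [[0,0.001,0.02,0],[0,0,0.017,0],[0,0,0,0],[0,0,0,0],[0,0,0,0]],
])

```text
time: 3.2
ee_pos: [0.6028, 0.2983, 0.0202]
tcp_rot: [179.8, 0.0, 129.0]
wrist_force: [0.3, -0.1, -0.5]
opening: 0.0854
grasp_force: 0.0
```

play_rows([
  [[0,0,0,0],[0,0,0,0],[0,0,0,0],[0,0,0,0],[0,0,0,0]],
], gripper=0.02)

```text
time: 3.62
ee_pos: [0.6024, 0.298, 0.0188]
tcp_rot: [179.9, 0.0, 129.0]
wrist_force: [-0.3, 0.2, 6.5]
opening: 0.0514
grasp_force: 43.2
```

play_rows([
  [[0,0,0,0],[0,0,0,0],[0,0,0,0],[0,0,0,0],[0,0,0,0]],
])

```text
time: 4.03
ee_pos: [0.6024, 0.2981, 0.0189]
tcp_rot: [179.9, 0.0, 129.0]
wrist_force: [-1.0, -0.3, 6.3]
opening: 0.0512
grasp_force: 43.2
```

```bash
python3 - <<'E'
from h import *; from workcell import bot
go(bot,.6022,-.318,.11,126)
E
```

```text
t 4.03 tcp [0.6024 0.2981 0.0189] yaw 129.0 q6 77.3 open 0.0512 grip 43.2 F [-1.  -0.3  6.3]
 turn 0.053 then tx -0.4983 ty -0.3623 tz -0.0911
```

play_rows([
  [[0,0,-0.01,0],[0,0,-0.025,0],[0,0,-0.03,0.025],[0,0,-0.02,0.028],[0,0,-0.006,0]],
])

```text
time: 4.45
ee_pos: [0.6031, 0.2984, 0.1132]
tcp_rot: [179.7, 0.1, 125.9]
wrist_force: [0.3, 0.1, -1.6]
opening: 0.0515
grasp_force: 42.3
```

play_rows([
  [[-0.012,-0.009,0,0],[-0.025,-0.018,0,0],[-0.025,-0.018,0,0],[-0.025,-0.018,0,0],[-0.025,-0.018,0,0]],
])

```text
time: 4.87
ee_pos: [0.601, 0.1575, 0.1067]
tcp_rot: [-179.9, -0.0, 126.1]
wrist_force: [0.1, 0.2, -1.4]
opening: 0.0512
grasp_force: 42.3
```

play_rows([
  [[-0.026,-0.019,0,0],[-0.026,-0.019,0,0],[-0.026,-0.019,0,0],[-0.026,-0.019,0,0],[-0.026,-0.019,0,0]],
])

```text
time: 5.28
ee_pos: [0.6003, -0.0036, 0.1068]
tcp_rot: [-179.9, -0.1, 126.0]
wrist_force: [1.2, 0.9, -1.9]
opening: 0.0511
grasp_force: 42.3
```

play_rows([
  [[-0.026,-0.019,0,0],[-0.026,-0.019,0,0],[-0.026,-0.019,0,0],[-0.026,-0.019,0,0],[-0.026,-0.019,0,0]],
])

```text
time: 5.7
ee_pos: [0.5997, -0.1644, 0.1068]
tcp_rot: [-179.9, -0.1, 126.0]
wrist_force: [-0.6, 0.9, -1.3]
opening: 0.0511
grasp_force: 42.3
```

play_rows([
  [[-0.026,-0.019,0,0],[-0.026,-0.019,0,0],[-0.026,-0.019,0,0],[-0.025,-0.018,0,0],[-0.015,-0.011,0,0]],
])

```text
time: 6.12
ee_pos: [0.5991, -0.3117, 0.1064]
tcp_rot: [-179.9, -0.1, 125.9]
wrist_force: [1.0, 0.6, -1.3]
opening: 0.0515
grasp_force: 42.3
```

play_rows([
  [[-0.005,-0.003,0,0],[0,0,0,0],[0,0,0,0],[0,0,0,0],[0,0,0,0]],
])

```text
time: 6.53
ee_pos: [0.6014, -0.313, 0.1085]
tcp_rot: [-180.0, -0.0, 126.1]
wrist_force: [1.0, -0.2, -1.2]
opening: 0.0512
grasp_force: 42.3
```

```bash
python3 - <<'E'
from h import *; from workcell import bot
c=bot.camera("wrist");cv2.imwrite("pics/w2.png",c["img"])
for v,s in (("side",(380,335)),("scene",(164,294))):
    c=bot.camera(v)
    try: print(v,fit(support(c,blob(c["img"],s,40,10,70),.014),6))
    except Exception as e: print(e)
go(bot,.6022,-.318,.0239,126)
E
```

```text
side (array([ 0.61743095, -0.2954961 ]), 32, [np.float64(132.8), np.float64(116.6), np.float64(78.9)])
scene (array([ 0.62281107, -0.29136185]), 12, [np.float64(180.2), np.float64(130.7), np.float64(193.1)])
t 6.68 tcp [ 0.6016 -0.3134  0.1088] yaw 126.1 q6 26.4 open 0.0514 grip 42.3 F [ 0.1  0.8 -1.5]
 turn 0.001 then tx -0.0041 ty -0.0022 tz 0.0849
```

View pics/w2.png

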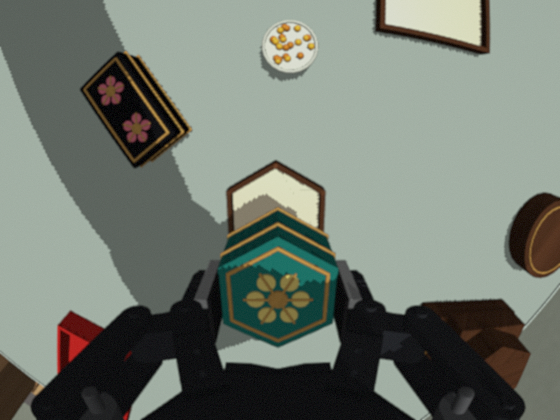

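The pot is held square, with the hex base below it and in line: top corner at (276,162), side corners at (228,190) and (324,188). I'll check the base centre from those corners.

```bash
python3 - <<'E'
from h import *; from workcell import bot
c=bot.camera("wrist"); P=cast(c,[(276,161.5),(227.5,189.5),(324.5,188.5)],.014,True)
r=.0439
for a0 in (126,): print([ (p-r*np.array([np.cos(np.radians(a)),np.sin(np.radians(a))])).round(4) for p,a in zip(P,(126,186,66))])
print("flower pot",cast(c,[(278,300)],.109-.0189+.04,True)) 
go(bot,.6022,-.318,.0239,126)
E
```

```text
[array([ 0.6028, -0.3155]), array([ 0.6033, -0.3143]), array([ 0.601 , -0.3151])]
flower pot [[ 0.60247864 -0.3129182 ]]
t 6.73 tcp [ 0.6016 -0.3136  0.1088] yaw 126.0 q6 26.4 open 0.0511 grip 42.3 F [-0.4 -0.8 -1.1]
 turn 0.001 then tx -0.0040 ty -0.0021 tz 0.0849
```

play_rows([
  [[-0.0025,-0.001,0.015,0],[0,0,0.025,0],[0,0,0.02,0],[0,0,0.012,0],[0,0,0,0]],
])

```text
time: 7.15
ee_pos: [0.6006, -0.3159, 0.0333]
tcp_rot: [-179.9, -0.2, 126.0]
wrist_force: [-0.7, 0.2, -1.5]
opening: 0.0509
grasp_force: 42.3
```

play_rows([
  [[0,0,0.003,0],[0,0,0.003,0],[0,0,0,0],[0,0,0,0],[0,0,0,0]],
])

```text
time: 7.57
ee_pos: [0.6024, -0.3171, 0.0316]
tcp_rot: [180.0, 0.1, 126.0]
wrist_force: [-0.7, -0.2, -1.6]
opening: 0.0511
grasp_force: 42.3
```

play_rows([
  [[0,0,0.003,0],[0,0,0.002,0],[0,0,0.001,0],[0,0,0,0],[0,0,0,0]],
])

```text
time: 7.98
ee_pos: [0.602, -0.3169, 0.0244]
tcp_rot: [-180.0, -0.0, 126.0]
wrist_force: [-1.1, 1.1, -1.1]
opening: 0.0514
grasp_force: 42.3
```

play_rows([
  [[0,0,0.001,0],[0,0,0,0],[0,0,0,0],[0,0,0,0],[0,0,0,0]],
])

```text
time: 8.4
ee_pos: [0.6022, -0.317, 0.0239]
tcp_rot: [180.0, 0.0, 126.0]
wrist_force: [-0.2, 0.3, 1.8]
opening: 0.0513
grasp_force: 42.7
```

Contact with the lining felt. I'll open and lift.

play_rows([
  [[0,0,0,0],[0,0,0,0],[0,0,0,0],[0,0,0,0],[0,0,0,0]],
], gripper=0.08)

```text
time: 8.82
ee_pos: [0.602, -0.3169, 0.0235]
tcp_rot: [-180.0, -0.0, 126.0]
wrist_force: [-0.8, -0.1, 0.4]
opening: 0.08
grasp_force: 0.0
```

play_rows([
  [[0,0,-0.005,0],[0,0,-0.02,0],[0,0,-0.03,0],[0,0,-0.03,0],[0,0,-0.015,0]],
], gripper=0.0854)

```text
time: 9.23
ee_pos: [0.6028, -0.3173, 0.1282]
tcp_rot: [179.9, 0.2, 126.0]
wrist_force: [0.4, 1.0, 0.6]
opening: 0.0856
grasp_force: 0.0
```

```bash
python3 - <<'E'
from h import *; from workcell import bot
c=bot.camera("wrist");cv2.imwrite("pics/w3.png",c["img"])
go(bot,.45,-.119,.12,126)
E
```

```text
t 9.28 tcp [ 0.6035 -0.3177  0.1304] yaw 126.0 q6 26.3 open 0.0862 grip 0.0 F [-0.4 -0.3  1.8]
 turn -0.000 then tx 0.2510 ty -0.0074 tz 0.0104
```

View pics/w3.png

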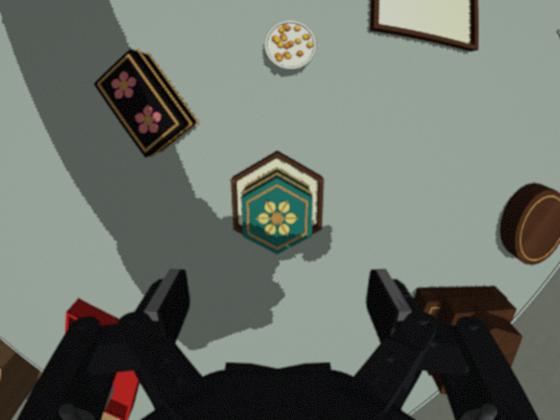

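The hex pot sits in its base, in line, with its flower at (277,217). Next is the square pot.

play_rows([
  [[0.02,-0.001,0,0],[0.033,-0.001,0,0],[0.035,-0.001,0,0],[0.035,-0.001,0,0],[0.035,-0.001,0,0]],
])

```text
time: 9.7
ee_pos: [0.5039, -0.1909, 0.1234]
tcp_rot: [180.0, -0.0, 126.0]
wrist_force: [0.6, 1.2, 0.8]
opening: 0.0853
grasp_force: 0.0
```

play_rows([
  [[0.035,-0.001,0,0],[0.033,-0.001,0.005,0],[0.025,0,0.005,0],[0,0,0,0],[0,0,0,0]],
])

```text
time: 10.12
ee_pos: [0.4486, -0.1172, 0.1141]
tcp_rot: [180.0, 0.1, 126.1]
wrist_force: [0.3, -0.8, -1.4]
opening: 0.0853
grasp_force: 0.0
```

play_rows([
  [[0,0,0,0],[0,0,0,0],[0,0,0,0],[0,0,0,0],[0,0,0,0]],
])

```text
time: 10.53
ee_pos: [0.4491, -0.1183, 0.1134]
tcp_rot: [-180.0, -0.0, 125.9]
wrist_force: [-0.5, 1.2, 0.1]
opening: 0.0855
grasp_force: 0.0
```

```bash
python3 - <<'E'
from h import *; from workcell import bot
for tl in (70,130): look(bot,{"pot_square":(.4506,-.1186),"base_square":(.476,.101)},"w4",tc=10,tl=tl)
go(bot,.4506,-.1186,.016,126)
E
```

```text
pot_square [ 0.4505 -0.1175] 35 [51.2, 50.5]
  base_square [0.479  0.0986] 39 [74.8, 66.0]
  pot_square [ 0.4504 -0.1171] 36 [50.0, 50.1]
  base_square [0.4792 0.0994] 40 [73.7, 63.6]
t 10.63 tcp [ 0.449  -0.1181  0.1135] yaw 126.0 q6 39.3 open 0.0853 grip 0.0 F [-0.2  0.7 -0.4]
 turn -0.001 then tx -0.0013 ty 0.0010 tz 0.0975
```

View pics/w4.png

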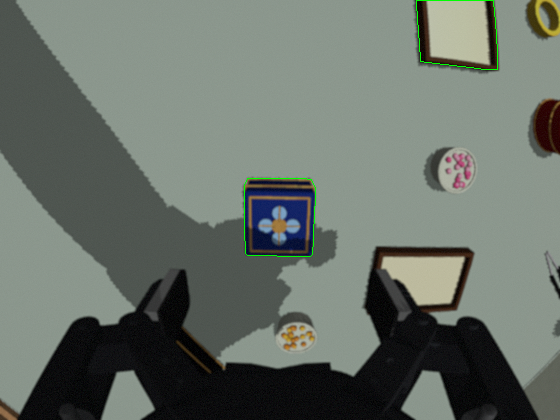

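The blue pot is centred at (279,220) and in line with the fingers, measured 50 x 50 mm. I'll descend and grip.

play_rows([
  [[-0.001,0.001,0.02,0],[0,0,0.03,0],[0,0,0.03,0],[0,0,0.015,0],[0,0,0.002,0]],
])

```text
time: 11.05
ee_pos: [0.4482, -0.1176, 0.0132]
tcp_rot: [-179.8, -0.2, 126.0]
wrist_force: [-0.3, -0.1, -0.2]
opening: 0.0854
grasp_force: 0.0
```

play_rows([
  [[0,0,0,0],[0,0,0,0],[0,0,0,0],[0,0,0,0],[0,0,0,0]],
])

```text
time: 11.47
ee_pos: [0.451, -0.1183, 0.0176]
tcp_rot: [179.9, 0.1, 126.0]
wrist_force: [-0.8, 0.1, -0.7]
opening: 0.0852
grasp_force: 0.0
```

play_rows([
  [[0,0,0,0],[0,0,0,0],[0,0,0,0],[0,0,0,0],[0,0,0,0]],
], gripper=0.02)

```text
time: 11.88
ee_pos: [0.4505, -0.1182, 0.0169]
tcp_rot: [180.0, 0.0, 126.0]
wrist_force: [-0.9, -0.0, 3.1]
opening: 0.0492
grasp_force: 42.2
```

play_rows([
  [[0,0,0,0],[0,0,0,0],[0,0,0,0],[0,0,0,0],[0,0,0,0]],
])

```text
time: 12.3
ee_pos: [0.4505, -0.1182, 0.0169]
tcp_rot: [180.0, 0.0, 126.0]
wrist_force: [-0.6, 0.4, 5.4]
opening: 0.0492
grasp_force: 42.3
```

```bash
python3 - <<'E'
from h import *; from workcell import bot
go(bot,.4765,.101,.11,128)
E
```

```text
t 12.3 tcp [ 0.4505 -0.1182  0.0169] yaw 126.0 q6 39.3 open 0.0492 grip 42.3 F [-0.6  0.4  5.4]
 turn -0.035 then tx 0.1567 ty 0.1554 tz -0.0931
```

play_rows([
  [[0,0,-0.01,0],[0,0,-0.025,0],[0,0,-0.03,-0.017],[0,0,-0.02,-0.018],[0,0,-0.008,0]],
])

```text
time: 12.72
ee_pos: [0.4513, -0.1184, 0.1129]
tcp_rot: [179.9, 0.2, 128.0]
wrist_force: [0.0, -0.2, -0.0]
opening: 0.0494
grasp_force: 41.7
```

play_rows([
  [[0.01,0.01,0,0],[0.02,0.02,0,0],[0.022,0.022,0,0],[0.022,0.022,0,0],[0.022,0.022,0,0]],
])

```text
time: 13.13
ee_pos: [0.4664, 0.0179, 0.1089]
tcp_rot: [-179.9, -0.0, 127.9]
wrist_force: [1.3, 0.8, -0.3]
opening: 0.0492
grasp_force: 41.7
```

play_rows([
  [[0.022,0.022,0,0],[0.02,0.02,0,0],[0.013,0.012,0,0],[0.005,0.005,0,0],[0,0,0,0]],
])

```text
time: 13.55
ee_pos: [0.4761, 0.1013, 0.1088]
tcp_rot: [-179.9, -0.0, 128.1]
wrist_force: [-0.7, -0.1, -0.9]
opening: 0.0491
grasp_force: 41.7
```

play_rows([
  [[0,0,0,0],[0,0,0,0],[0,0,0,0],[0,0,0,0],[0,0,0,0]],
])

```text
time: 13.97
ee_pos: [0.4765, 0.0995, 0.1097]
tcp_rot: [180.0, 0.0, 127.9]
wrist_force: [-0.2, -0.2, -0.5]
opening: 0.0495
grasp_force: 41.7
```

```bash
python3 - <<'E'
from h import *; from workcell import bot
c=bot.camera("wrist");cv2.imwrite("pics/w5.png",c["img"])
# projected outer top outline of base_square by the estimate
a=np.radians(38+45+90*np.arange(4)); P=np.c_[.4765+.0523*np.cos(a),.101+.0523*np.sin(a),np.full(4,.014)]
print(proj(c,P,True).round(1)); go(bot,.4765,.101,.0219,128)
E
```

```text
[[326.8 165.9]
 [228.  166.2]
 [232.6 255.6]
 [322.7 255.3]]
t 14.02 tcp [0.4765 0.0997 0.1097] yaw 127.9 q6 63.9 open 0.0493 grip 41.7 F [-0.  -0.3 -0.4]
 turn -0.001 then tx 0.0010 ty 0.0008 tz 0.0878
```

View pics/w5.png

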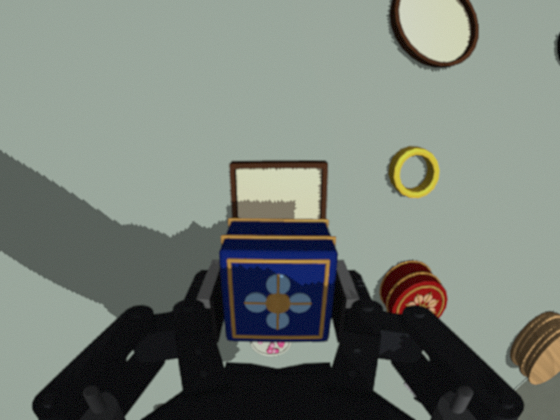

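The base's far corners are at (230,162) and (328,162), about 2 mm beyond the estimate along tool +x. I'll adjust and lower.

play_rows([
  [[0.0025,0.001,0.015,0],[0,0,0.025,0],[0,0,0.025,0],[0,0,0.014,0],[0,0,0.002,0]],
])

```text
time: 14.43
ee_pos: [0.4739, 0.1022, 0.0257]
tcp_rot: [-179.8, -0.1, 128.0]
wrist_force: [-0.7, 0.2, -0.3]
opening: 0.0493
grasp_force: 41.7
```

play_rows([
  [[0,0,0,0],[0,0,0,0],[0,0,0,0],[0,0,0,0],[0,0,0,0]],
])

```text
time: 14.85
ee_pos: [0.4763, 0.1029, 0.0295]
tcp_rot: [179.9, 0.0, 128.0]
wrist_force: [-0.4, -0.1, -0.4]
opening: 0.0493
grasp_force: 41.7
```

play_rows([
  [[0,0,0.003,0],[0,0,0.002,0],[0,0,0.001,0],[0,0,0.001,0],[0,0,0,0]],
])

```text
time: 15.27
ee_pos: [0.4756, 0.1028, 0.0219]
tcp_rot: [-180.0, -0.0, 128.0]
wrist_force: [-2.2, -0.4, 4.3]
opening: 0.0493
grasp_force: 42.2
```

play_rows([
  [[0,0,0,0],[0,0,0,0],[0,0,0,0],[0,0,0,0],[0,0,0,0]],
])

```text
time: 15.68
ee_pos: [0.4756, 0.1028, 0.0219]
tcp_rot: [-180.0, -0.0, 128.0]
wrist_force: [-3.2, -0.3, 5.6]
opening: 0.049
grasp_force: 42.3
```

Touchdown at the expected height, with only a few newtons. I'll release, lift, and go on to the round pot.

play_rows([
  [[0,0,0,0],[0,0,0,0],[0,0,0,0],[0,0,0,0],[0,0,0,0]],
], gripper=0.08)

```text
time: 16.1
ee_pos: [0.4757, 0.1028, 0.0215]
tcp_rot: [-180.0, -0.0, 128.0]
wrist_force: [-0.3, 0.6, 0.2]
opening: 0.08
grasp_force: 0.0
```

play_rows([
  [[0,0,-0.005,0],[0,0,-0.02,0],[0,0,-0.03,0],[0,0,-0.03,0],[0,0,-0.015,0]],
], gripper=0.0854)

```text
time: 16.52
ee_pos: [0.4766, 0.103, 0.1255]
tcp_rot: [179.8, 0.1, 128.0]
wrist_force: [0.4, 0.7, -0.4]
opening: 0.0855
grasp_force: 0.0
```

```bash
python3 - <<'E'
from h import *; from workcell import bot
look(bot,{"base_square":(.476,.102),"base_round":(.479,.303)},tc=10,tl=70)
look(bot,{"pot_square":(.476,.102)},tc=10,tl=70,radk=.6)
go(bot,.62,.115,.12,128)
E
```

```text
base_square [0.4768 0.1019] 38 [76.0, 76.4]
  base_round [0.4801 0.3021] 0 [76.6, 76.5, 77.9, 65.3]
  pot_square [0.4743 0.1032] 38 [59.0, 51.8]
t 16.62 tcp [0.4773 0.1032 0.1251] yaw 128.0 q6 64.2 open 0.0857 grip 0.0 F [-0.2  0.2  0.3]
 turn -0.000 then tx -0.0786 ty 0.1198 tz 0.0051
```

play_rows([
  [[-0.012,0.018,0,0],[-0.019,0.029,0,0],[-0.02,0.031,0,0],[-0.018,0.027,0,0],[-0.01,0.015,0,0]],
])

```text
time: 17.03
ee_pos: [0.6212, 0.1144, 0.1198]
tcp_rot: [-180.0, -0.0, 128.0]
wrist_force: [0.5, 0.3, -0.5]
opening: 0.0853
grasp_force: 0.0
```

play_rows([
  [[0,0,0,0],[0,0,0,0],[0,0,0,0],[0,0,0,0],[0,0,0,0]],
])

```text
time: 17.45
ee_pos: [0.6182, 0.1144, 0.1219]
tcp_rot: [180.0, 0.0, 128.0]
wrist_force: [-0.0, 0.4, 0.6]
opening: 0.0857
grasp_force: 0.0
```

```bash
python3 - <<'E'
from h import *; from workcell import bot
for tl in (70,130): look(bot,{"pot_round":(.62,.115)},tc=12,tl=tl)
go(bot,.62,.115,.016,128)
E
```

```text
pot_round [0.62   0.1153] 0 [54.2, 53.9, 54.7, 54.1]
  pot_round [0.6198 0.1158] 0 [53.3, 53.2, 53.8, 53.2]
t 17.55 tcp [0.6185 0.1144 0.1221] yaw 128.0 q6 62.5 open 0.0856 grip 0.0 F [-0.1  0.6  0.6]
 turn -0.000 then tx -0.0005 ty 0.0016 tz 0.1061
```

The round pot measures 54 mm across at (0.620, 0.1155), which is right. I'll descend and grip.

play_rows([
  [[0,0.0015,0.02,0],[0,0,0.03,0],[0,0,0.03,0],[0,0,0.02,0],[0,0,0.005,0]],
])

```text
time: 17.97
ee_pos: [0.6177, 0.115, 0.0127]
tcp_rot: [-179.7, -0.1, 128.0]
wrist_force: [-1.1, -0.2, -0.8]
opening: 0.0857
grasp_force: 0.0
```

play_rows([
  [[0,0,0,0],[0,0,0,0],[0,0,0,0],[0,0,0,0],[0,0,0,0]],
])

```text
time: 18.38
ee_pos: [0.6209, 0.1155, 0.0181]
tcp_rot: [179.9, 0.1, 128.0]
wrist_force: [0.4, 0.3, -0.1]
opening: 0.0855
grasp_force: 0.0
```

play_rows([
  [[0,0,0,0],[0,0,0,0],[0,0,0,0],[0,0,0,0],[0,0,0,0]],
], gripper=0.02)

```text
time: 18.8
ee_pos: [0.6204, 0.1154, 0.0173]
tcp_rot: [179.9, 0.0, 128.0]
wrist_force: [-1.3, 0.0, 5.4]
opening: 0.0529
grasp_force: 42.5
```

play_rows([
  [[0,0,0,0],[0,0,0,0],[0,0,0,0],[0,0,0,0],[0,0,0,0]],
])

```text
time: 19.22
ee_pos: [0.6204, 0.1154, 0.0173]
tcp_rot: [179.9, 0.0, 128.0]
wrist_force: [-1.3, -1.3, 5.7]
opening: 0.0527
grasp_force: 42.5
```

```bash
python3 - <<'E'
from h import *; from workcell import bot
go(bot,.4793,.303,.11,128)
E
```

```text
t 19.22 tcp [0.6204 0.1154 0.0173] yaw 128.0 q6 62.5 open 0.0527 grip 42.5 F [-1.3 -1.3  5.7]
 turn -0.000 then tx 0.2347 ty 0.0043 tz -0.0927
```

play_rows([
  [[0,0,-0.01,0],[0,0,-0.025,0],[0,0,-0.03,0],[0,0,-0.02,0],[0,0,-0.008,0]],
])

```text
time: 19.63
ee_pos: [0.6212, 0.1155, 0.1135]
tcp_rot: [179.8, 0.1, 128.0]
wrist_force: [0.1, 0.9, -1.3]
opening: 0.0526
grasp_force: 42.4
```

play_rows([
  [[0.012,0,0,0],[0.025,0.001,0,0],[0.03,0.001,0,0],[0.03,0.001,0,0],[0.03,0.001,0,0]],
])

```text
time: 20.05
ee_pos: [0.543, 0.2188, 0.1076]
tcp_rot: [-179.9, -0.1, 128.0]
wrist_force: [0.3, 0.3, -1.6]
opening: 0.052
grasp_force: 42.4
```

play_rows([
  [[0.03,0,0,0],[0.03,0,0,0],[0.025,0,0,0],[0.015,0,0,0],[0.007,0,0,0]],
])

```text
time: 20.47
ee_pos: [0.4768, 0.3037, 0.1079]
tcp_rot: [-179.9, -0.0, 128.1]
wrist_force: [0.2, -0.0, -1.5]
opening: 0.0524
grasp_force: 42.4
```

play_rows([
  [[0,0,0,0],[0,0,0,0],[0,0,0,0],[0,0,0,0],[0,0,0,0]],
])

```text
time: 20.88
ee_pos: [0.4797, 0.3015, 0.1094]
tcp_rot: [-180.0, 0.0, 127.9]
wrist_force: [-0.3, -0.1, -1.2]
opening: 0.0522
grasp_force: 42.4
```

```bash
python3 - <<'E'
from h import *; from workcell import bot
c=bot.camera("wrist"); im=c["img"].copy()
a=np.radians(np.arange(0,360,10)); P=np.c_[.4793+.039*np.cos(a),.303+.039*np.sin(a),np.full(36,.014)]
cv2.polylines(im,[np.int32(proj(c,P,True)+.5)],True,(0,255,0),1); cv2.imwrite("pics/w6.png",im[130:380,150:420])
go(bot,.4793,.303,.0223,128)
E
```

```text
t 20.93 tcp [0.4797 0.3016 0.1095] yaw 127.9 q6 84.2 open 0.0526 grip 42.4 F [ 0.1  0.5 -1.8]
 turn -0.001 then tx 0.0013 ty 0.0006 tz 0.0872
```

View pics/w6.png

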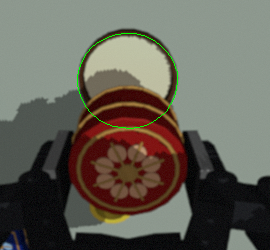

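The pot is above the base, and the predicted rim lies about 3 px (2 mm) short along tool +x. I'll adjust and lower.

play_rows([
  [[0.0025,0.0005,0.015,0],[0,0,0.025,0],[0,0,0.025,0],[0,0,0.013,0],[0,0,0.002,0]],
])

```text
time: 21.35
ee_pos: [0.4768, 0.3033, 0.0266]
tcp_rot: [-179.7, -0.0, 128.0]
wrist_force: [-0.3, 0.4, -2.1]
opening: 0.0523
grasp_force: 42.4
```

play_rows([
  [[0,0,0,0],[0,0,0,0],[0,0,0,0],[0,0,0,0],[0,0,0,0]],
])

```text
time: 21.77
ee_pos: [0.4786, 0.3048, 0.0307]
tcp_rot: [179.9, 0.0, 128.0]
wrist_force: [0.3, 0.1, -2.7]
opening: 0.0524
grasp_force: 42.4
```

play_rows([
  [[0,0,0.002,0],[0,0,0.002,0],[0,0,0.001,0],[0,0,0,0],[0,0,0,0]],
])

```text
time: 22.18
ee_pos: [0.478, 0.3044, 0.0244]
tcp_rot: [-180.0, -0.0, 128.0]
wrist_force: [-0.3, -0.3, -1.0]
opening: 0.0526
grasp_force: 42.4
```

play_rows([
  [[0,0,0,0],[0,0,0,0],[0,0,0,0],[0,0,0,0],[0,0,0,0]],
])

```text
time: 22.6
ee_pos: [0.4781, 0.3046, 0.0246]
tcp_rot: [180.0, 0.0, 128.0]
wrist_force: [-0.5, -0.2, -0.9]
opening: 0.0527
grasp_force: 42.4
```

play_rows([
  [[0,0,0.001,0],[0,0,0.001,0],[0,0,0,0],[0,0,0,0],[0,0,0,0]],
])

```text
time: 23.02
ee_pos: [0.4781, 0.3045, 0.0225]
tcp_rot: [-180.0, -0.0, 128.0]
wrist_force: [0.6, 0.1, -1.2]
opening: 0.0524
grasp_force: 42.4
```

play_rows([
  [[0,0,0.001,0],[0,0,0,0],[0,0,0,0],[0,0,0,0],[0,0,0,0]],
])

```text
time: 23.43
ee_pos: [0.4781, 0.3045, 0.0222]
tcp_rot: [180.0, 0.0, 128.0]
wrist_force: [-2.2, -1.6, 6.1]
opening: 0.0526
grasp_force: 43.0
```

Contact. I'll release, lift, turn to yaw 160 and cross over to the oblong pot.

play_rows([
  [[0,0,0,0],[0,0,0,0],[0,0,0,0],[0,0,0,0],[0,0,0,0]],
], gripper=0.08)

```text
time: 23.85
ee_pos: [0.4781, 0.3045, 0.0214]
tcp_rot: [-180.0, -0.0, 128.0]
wrist_force: [-0.0, -0.4, -0.0]
opening: 0.08
grasp_force: 0.0
```

play_rows([
  [[0,0,-0.005,0],[0,0,-0.02,0],[0,0,-0.03,0],[0,0,-0.03,0],[0,0,-0.015,0]],
], gripper=0.0854)

```text
time: 24.27
ee_pos: [0.4789, 0.305, 0.1257]
tcp_rot: [179.8, 0.0, 128.0]
wrist_force: [0.7, -0.1, 0.5]
opening: 0.0855
grasp_force: 0.0
```

play_rows([
  [[0,0,0,-0.112],[0,0,0,-0.112],[0,0,0,-0.112],[0,0,0,-0.112],[0,0,0,-0.111]],
])

```text
time: 24.68
ee_pos: [0.4781, 0.3046, 0.122]
tcp_rot: [180.0, 0.0, 160.3]
wrist_force: [-0.0, 0.9, 0.4]
opening: 0.0857
grasp_force: 0.0
```

```bash
python3 - <<'E'
from h import *; from workcell import bot
look(bot,{"base_round":(.479,.303)},tc=10,tl=70); look(bot,{"pot_round":(.478,.3045)},tc=25,tl=130,radk=.7)
go(bot,.4655,-.307,.12,160)
E
```

```text
base_round [0.4791 0.3036] 0 [79.1, 77.8, 77.7, 78.4]
  pot_round [0.4797 0.3064] 0 [70.5, 75.6, 63.9, 68.3]
t 24.78 tcp [0.4781 0.3045 0.122 ] yaw 160.1 q6 52.4 open 0.0854 grip 0.0 F [-0.7 -0.1 -0.3]
 turn 0.002 then tx -0.1973 ty -0.5790 tz 0.0020
```

play_rows([
  [[-0.005,-0.015,0,0],[-0.01,-0.029,0,0],[-0.011,-0.033,0,0],[-0.012,-0.035,0,0],[-0.012,-0.035,0,0]],
])

```text
time: 25.2
ee_pos: [0.4742, 0.1474, 0.1217]
tcp_rot: [-180.0, 0.0, 159.8]
wrist_force: [0.9, -0.5, 1.5]
opening: 0.0856
grasp_force: 0.0
```

play_rows([
  [[-0.012,-0.035,0,0],[-0.012,-0.035,0,0],[-0.012,-0.035,0,0],[-0.012,-0.035,0,0],[-0.012,-0.035,0,0]],
])

```text
time: 25.62
ee_pos: [0.4706, -0.0379, 0.1219]
tcp_rot: [180.0, 0.0, 159.8]
wrist_force: [0.6, 0.2, 0.5]
opening: 0.0855
grasp_force: 0.0
```

play_rows([
  [[-0.012,-0.035,0,0],[-0.012,-0.035,0,0],[-0.012,-0.035,0,0],[-0.012,-0.035,0,0],[-0.012,-0.035,0,0]],
])

```text
time: 26.03
ee_pos: [0.467, -0.2229, 0.122]
tcp_rot: [-180.0, 0.0, 159.8]
wrist_force: [1.6, 0.4, 0.2]
opening: 0.0852
grasp_force: 0.0
```

play_rows([
  [[-0.012,-0.035,0,0],[-0.01,-0.03,0,0],[-0.005,-0.017,0,0],[0,0,0,0],[0,0,0,0]],
])

```text
time: 26.45
ee_pos: [0.4644, -0.3078, 0.1214]
tcp_rot: [180.0, -0.0, 159.7]
wrist_force: [-0.2, -0.1, 0.4]
opening: 0.0855
grasp_force: 0.0
```

play_rows([
  [[0,0,0,0],[0,0,0,0],[0,0,0,0],[0,0,0,0],[0,0,0,0]],
])

```text
time: 26.87
ee_pos: [0.4655, -0.3064, 0.1218]
tcp_rot: [-180.0, 0.0, 160.1]
wrist_force: [0.1, -0.3, -0.2]
opening: 0.0854
grasp_force: 0.0
```

```bash
python3 - <<'E'
from h import *; from workcell import bot
look(bot,{"pot_oblong":(.4655,-.307),"base_oblong":(.601,-.098)},"w7",tc=12,tl=65)
go(bot,.4655,-.307,.016,160)
E
```

```text
pot_oblong [ 0.4631 -0.3154] -24 [77.6, 92.3]
  base_oblong [ 0.6008 -0.0968] 33 [67.9, 101.0]
t 26.92 tcp [ 0.4655 -0.3065  0.1218] yaw 160.1 q6 -13.4 open 0.0854 grip 0.0 F [-0.3  1.   0.3]
 turn 0.001 then tx -0.0002 ty -0.0005 tz 0.1058
```

View pics/w7.png

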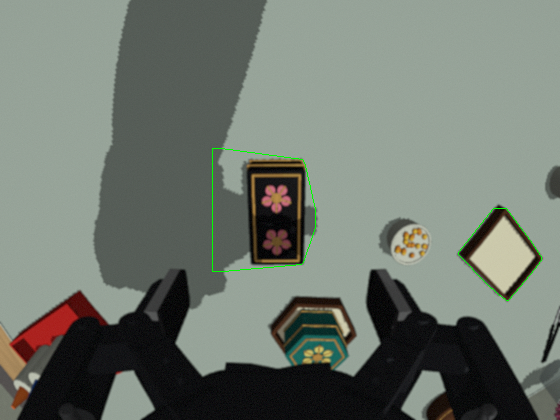

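The black pot's top face spans x 249–303 and y 167–264, in line with the fingers. The mask took in shadow, so I'll cast the face corners.

```bash
python3 - <<'E'
from h import *; from workcell import bot
c=bot.camera("wrist"); P=cast(c,[(249,167.5),(303.5,167.5),(302.5,264),(251,265)],.04,True)
print(P.round(4),P.mean(0).round(4),[np.linalg.norm(P[i]-P[i-1]).round(4) for i in range(4)])
d=P[0]+P[1]-P[2]-P[3]; print(np.degrees(np.arctan2(d[1],d[0])))
E
```

```text
[[ 0.4228 -0.3105]
 [ 0.436  -0.2745]
 [ 0.5075 -0.2993]
 [ 0.4946 -0.3373]] [ 0.4652 -0.3054] [np.float64(0.0766), np.float64(0.0383), np.float64(0.0757), np.float64(0.0401)]
160.18809768559746
```

Centre (0.465, -0.306) and yaw 160 are confirmed. I'll descend and grip.

play_rows([
  [[0,0,0.02,0],[0,0,0.03,0],[0,0,0.03,0],[0,0,0.02,0],[0,0,0.005,0]],
])

```text
time: 27.38
ee_pos: [0.4635, -0.3056, 0.0128]
tcp_rot: [179.9, -0.3, 160.0]
wrist_force: [-0.3, 0.3, -0.3]
opening: 0.0852
grasp_force: 0.0
```

play_rows([
  [[0,0,0,0],[0,0,0,0],[0,0,0,0],[0,0,0,0],[0,0,0,0]],
])

```text
time: 27.8
ee_pos: [0.466, -0.3074, 0.0179]
tcp_rot: [-180.0, 0.1, 160.0]
wrist_force: [0.4, 0.3, 0.2]
opening: 0.0854
grasp_force: 0.0
```

play_rows([
  [[0,0,0,0],[0,0,0,0],[0,0,0,0],[0,0,0,0],[0,0,0,0]],
], gripper=0.02)

```text
time: 28.22
ee_pos: [0.4654, -0.307, 0.0168]
tcp_rot: [-180.0, 0.0, 160.0]
wrist_force: [-0.5, 0.7, 2.4]
opening: 0.0413
grasp_force: 42.0
```

play_rows([
  [[0,0,0,0],[0,0,0,0],[0,0,0,0],[0,0,0,0],[0,0,0,0]],
])

```text
time: 28.63
ee_pos: [0.4654, -0.307, 0.0168]
tcp_rot: [-180.0, 0.0, 160.0]
wrist_force: [-0.6, 0.9, 4.8]
opening: 0.0412
grasp_force: 42.1
```

```bash
python3 - <<'E'
from h import *; from workcell import bot
go(bot,.601,-.0975,.11,213)
E
```

```text
t 28.63 tcp [ 0.4654 -0.307   0.0168] yaw 160.0 q6 -13.4 open 0.0412 grip 42.1 F [-0.6  0.9  4.8]
 turn -0.925 then tx -0.2278 ty 0.1019 tz -0.0932
```

play_rows([
  [[0,0,-0.01,0],[0,0,-0.025,0],[0,0,-0.03,0],[0,0,-0.02,-0.1],[0,0,-0.008,-0.1]],
])

```text
time: 29.05
ee_pos: [0.4661, -0.3075, 0.1133]
tcp_rot: [-179.9, 0.2, 171.7]
wrist_force: [0.3, -0.5, -1.4]
opening: 0.0412
grasp_force: 41.4
```

play_rows([
  [[0,0,0,-0.12],[0,0,0,-0.12],[0,0,0,-0.12],[0,0,0,-0.12],[0,0,0,-0.12]],
])

```text
time: 29.47
ee_pos: [0.4651, -0.3068, 0.1096]
tcp_rot: [180.0, -0.0, -153.8]
wrist_force: [-0.7, -0.2, -2.1]
opening: 0.0414
grasp_force: 41.3
```

play_rows([
  [[0,0,0,-0.085],[0,0,0,-0.04],[0,0,0,0],[-0.012,0.005,0,0],[-0.023,0.011,0,0]],
])

```text
time: 29.88
ee_pos: [0.4854, -0.2752, 0.1096]
tcp_rot: [180.0, -0.0, -147.3]
wrist_force: [0.6, -0.1, -0.8]
opening: 0.0412
grasp_force: 41.4
```

play_rows([
  [[-0.027,0.012,0,0],[-0.027,0.012,0,0],[-0.027,0.012,0,0],[-0.027,0.012,0,0],[-0.027,0.012,0,0]],
])

```text
time: 30.3
ee_pos: [0.5671, -0.1486, 0.1097]
tcp_rot: [180.0, -0.0, -147.1]
wrist_force: [0.5, -1.3, -1.5]
opening: 0.0411
grasp_force: 41.4
```

play_rows([
  [[-0.027,0.012,0,0],[-0.02,0.009,0,0],[-0.01,0.005,0,0],[0,0,0,0],[0,0,0,0]],
])

```text
time: 30.72
ee_pos: [0.5999, -0.0972, 0.1094]
tcp_rot: [180.0, -0.0, -147.0]
wrist_force: [0.1, -0.2, -2.0]
opening: 0.0411
grasp_force: 41.4
```

play_rows([
  [[0,0,0,0],[0,0,0,0],[0,0,0,0],[0,0,0,0],[0,0,0,0]],
])

```text
time: 31.13
ee_pos: [0.5999, -0.0983, 0.1097]
tcp_rot: [-180.0, 0.0, -147.0]
wrist_force: [-0.1, 0.3, -1.2]
opening: 0.0415
grasp_force: 41.4
```

```bash
python3 - <<'E'
from h import *; from workcell import bot
c=bot.camera("wrist"); im=c["img"].copy(); a=np.radians(33); u=np.array([np.cos(a),np.sin(a)]);v=np.array([-u[1],u[0]])
P=np.array([[*(np.array([.601,-.0975])+s*.05*u+t*.033*v),.014] for s,t in ((1,1),(1,-1),(-1,-1),(-1,1))])
cv2.polylines(im,[np.int32(proj(c,P,True)+.5)],True,(0,255,0),1); cv2.imwrite("pics/w8.png",im[100:380,130:430])
go(bot,.601,-.0975,.0218,213)
E
```

```text
t 31.18 tcp [ 0.6    -0.0982  0.1097] yaw -147.0 q6 -42.3 open 0.0411 grip 41.4 F [-0.2 -0.8 -0.7]
 turn -0.001 then tx -0.0013 ty 0.0000 tz 0.0879
```

View pics/w8.png

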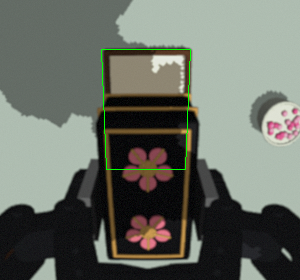

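The predicted base outline matches the picture. The finger direction points toward the pink beads, so I'll open only to 60 mm at release. Lowering now.

play_rows([
  [[-0.001,0,0.015,0],[0,0,0.025,0],[0,0,0.025,0],[0,0,0.014,0],[0,0,0.002,0]],
])

```text
time: 31.6
ee_pos: [0.599, -0.097, 0.0251]
tcp_rot: [179.8, -0.2, -147.0]
wrist_force: [-0.1, -0.5, -2.3]
opening: 0.0413
grasp_force: 41.4
```

play_rows([
  [[0,0,0,0],[0,0,0,0],[0,0,0,0],[0,0,0,0],[0,0,0,0]],
])

```text
time: 32.02
ee_pos: [0.6015, -0.0973, 0.0297]
tcp_rot: [-179.9, 0.1, -147.0]
wrist_force: [0.3, -0.6, -1.5]
opening: 0.0409
grasp_force: 41.4
```

play_rows([
  [[0,0,0.002,0],[0,0,0.002,0],[0,0,0.001,0],[0,0,0,0],[0,0,0,0]],
])

```text
time: 32.43
ee_pos: [0.6008, -0.0972, 0.0234]
tcp_rot: [180.0, -0.0, -147.0]
wrist_force: [-0.4, -0.2, -2.0]
opening: 0.0414
grasp_force: 41.4
```

play_rows([
  [[0,0,0.001,0],[0,0,0,0],[0,0,0,0],[0,0,0,0],[0,0,0,0]],
])

```text
time: 32.85
ee_pos: [0.601, -0.0972, 0.0227]
tcp_rot: [-180.0, 0.0, -147.0]
wrist_force: [0.5, -0.5, -0.7]
opening: 0.0415
grasp_force: 41.4
```

play_rows([
  [[0,0,0.001,0],[0,0,0,0],[0,0,0,0],[0,0,0,0],[0,0,0,0]],
])

```text
time: 33.27
ee_pos: [0.6011, -0.0972, 0.0219]
tcp_rot: [-180.0, 0.0, -147.0]
wrist_force: [-1.8, 0.2, 2.2]
opening: 0.0411
grasp_force: 41.8
```

play_rows([
  [[0,0,0,0],[0,0,0,0],[0,0,0,0],[0,0,0,0],[0,0,0,0]],
], gripper=0.065)

```text
time: 33.68
ee_pos: [0.6009, -0.0972, 0.0215]
tcp_rot: [180.0, -0.0, -147.0]
wrist_force: [-0.3, -0.1, -0.0]
opening: 0.0654
grasp_force: 0.0
```

play_rows([
  [[0,0,-0.005,0],[0,0,-0.02,0],[0,0,-0.03,0],[0,0,-0.035,0],[0,0,-0.035,0]],
])

```text
time: 34.1
ee_pos: [0.6004, -0.0971, 0.148]
tcp_rot: [180.0, -0.0, -147.0]
wrist_force: [1.2, 0.4, 0.1]
opening: 0.0654
grasp_force: 0.0
```

play_rows([
  [[0.03,0,-0.03,0],[0.035,0,-0.03,0],[0.035,0,-0.02,0],[0.035,0,0,0],[0.035,0,0,0]],
])

```text
time: 34.52
ee_pos: [0.4609, -0.1884, 0.2252]
tcp_rot: [-179.8, 0.1, -147.0]
wrist_force: [0.6, -0.9, -1.2]
opening: 0.0652
grasp_force: 0.0
```

play_rows([
  [[0.035,0,0,0],[0.03,0,0,0],[0.02,0,0,0],[0,0,0,0],[0,0,0,0]],
])

```text
time: 34.93
ee_pos: [0.3899, -0.2345, 0.2239]
tcp_rot: [-179.9, 0.0, -147.1]
wrist_force: [0.1, 0.5, 0.0]
opening: 0.0647
grasp_force: 0.0
```

```bash
python3 - <<'E'
from h import *; from workcell import bot
state(bot)
B=dict(base_round=(.479,.3035),base_square=(.4767,.102),base_hex=(.6023,-.3165),base_oblong=(.601,-.0975))
tiles=[]
cs=[bot.camera(v) for v in ("scene","side")]
for k,xy in B.items():
    for v,c in zip(("scene","side"),cs):
        s=proj(c,[*xy,.02])[0]; x0,y0=np.int32(s)-30
        tiles.append(cv2.resize(c["img"][y0:y0+60,x0:x0+60],(200,200),interpolation=cv2.INTER_CUBIC))
    p=k.replace("base","pot"); 
cv2.imwrite("pics/fin.png",np.vstack([np.hstack(tiles[0::2]),np.hstack(tiles[1::2])]))
for v,c in zip(("scene","side"),cs):
    sd=dict(beads_pink=(.549,-.002),beads_gold=(.537,-.207))
    for k,xy in sd.items():
        try: print(v,k,fit(support(c,blob(c["img"],proj(c,[*xy,.012])[0],28),.024),0))
        except Exception as e: print(e)
E
```

```text
t 34.93 tcp [ 0.3899 -0.2345  0.2239] yaw -147.1 q6 -63.9 open 0.0647 grip 0.0 F [0.1 0.5 0. ]
scene beads_pink (array([ 0.54901038, -0.00500707]), 0, [np.float64(33.3), np.float64(32.5), np.float64(38.7), np.float64(36.3)])
scene beads_gold (array([ 0.53733995, -0.20948682]), 0, [np.float64(32.3), np.float64(29.6), np.float64(39.1), np.float64(36.9)])
side beads_pink (array([0.54899983, 0.00896564]), 0, [np.float64(23.9), np.float64(5.1), np.float64(8.0), np.float64(20.1)])
side beads_gold (array([ 0.53687815, -0.19969682]), 0, [np.float64(22.4), np.float64(14.6), np.float64(17.3), np.float64(22.6)])
```

View pics/fin.png

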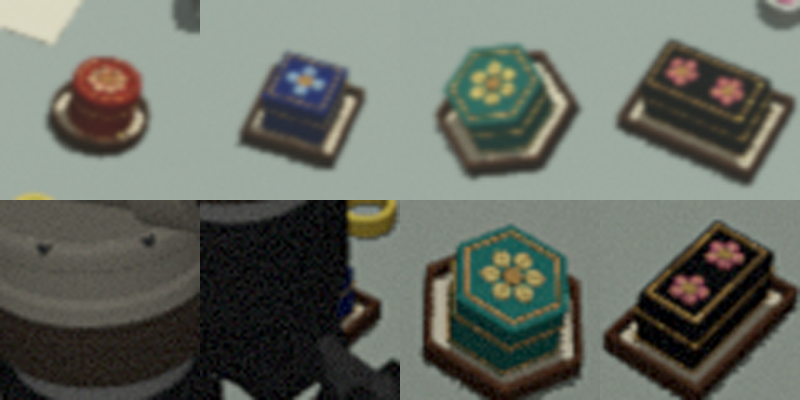

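The picture shows all four pots upright and in line inside their bases, with lining visible all round, and the bead readings are unchanged. Handing in.

play_rows([
  [[0,0,0,0],[0,0,0,0],[0,0,0,0],[0,0,0,0],[0,0,0,0]],
])

```text
time: 35.45
ee_pos: [0.3906, -0.2338, 0.2231]
tcp_rot: [180.0, -0.0, -147.0]
wrist_force: [0.6, 1.1, -0.1]
opening: 0.0651
grasp_force: 0.0
```

```bash
python3 -c "
from workcell import bot
print(bot.job_done())"
```

```text
the job is handed in; nothing more can be done
None
```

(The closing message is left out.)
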